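# Find the last milk bottle in the light-proof box

## Robot

A 6-joint arm with a two-finger parallel gripper is mounted at the origin on the work surface. World frame = base frame: x ahead of the robot, y to its left, z up, the work surface at z = 0. Lengths are in mm, angles in rad, forces in N, time in s.
With the tool pointing down it reaches from about 350 to 775 mm from the base axis. Payload 7.3 kg.
Tool frame: the origin (TCP) lies at the very end of the fingers, on their centre line; the grasp point (between the pads) lies 19 mm behind it; z points along the fingers, y is the line along which they close (so a half turn about z gives the same grasp; the last joint's range is limited). The gripper opens to 92 mm and grips with 3 to 60 N. Pads are 19 mm wide; open, the fingers measure 130 mm over their backs; the gripper's body (75 mm by 190 mm) begins 47 mm behind the grasp point.
Start: joints at [1.093, 0.342, 1.524, -0, 1.275, -0.146], TCP at [171.002, 496.39, 226.741] pointing down, gripper open.
Joint ranges: [-2.53, 2.53], [-0.77, 2.02], [0.04, 2.7], [-1, 4.14], [0.28, 2.66], [-3.11, 3.11]. Speed limits (rad/s): [2.57, 2.57, 3.14, 3.14, 3.14, 3.14].

## Interface

Orientations are given as [roll, pitch, yaw] about the fixed x, y, z axes, in that order (R = Rz(yaw) Ry(pitch) Rx(roll)).
In Python, from plant import bot gives the robot as it stands.
- The arm moves only by the tool apply_moves, never from a script. Its argument "motion" is text: rows parted by semicolons, each of 4 numbers parted by spaces: the shift along the tool's x, y, z in m, then the turn about the tool's z in degrees. A call has 1 to 8 rows; each row shifts and turns the commanded pose from where the row before left it, along the tool's axes as they then stand; what a row does not reach is not made up. A row lasts 1/8 s, in which the tool goes at most 62.5 mm and 10.7 degrees, less where a joint would pass 70% of its speed; a pose out of reach is approached as far as the arm can. A call with a gripper value outside its range is refused whole. "fingers" is the opening, from -1 (shut) to 1 (fully open), set as the call begins (left out, the last holds). The fingers move at their own pace and stop on an object; the grip force is fixed at half the most. Time passes only in rows, so rows that do not move let the fingers close. It gives the time, the measured TCP pose, the force, the opening and the grip force at its end, in the units of the state.
- bot.get_obs(): the state, without advancing time (a new reading comes with each control period).
- bot.capture(name): name is "scene" or "top" or "wrist"; returns a dict with "img" (384x512x3 uint8, blue, green, red), "range_z" (384x512 float32, mm along the optical axis (not along the pixel's ray), 0 where there is no reading), "fx", "fy", "cx", "cy" (pixels), "world_from_camera" (4x4, takes a point from camera to world coordinates); the wrist camera has in their place "mount" (4x4, takes a point from camera to tool coordinates, whose origin is the TCP and whose axes are the flange's). Camera axes: x right, y down, z forward; pixel columns grow to the right and rows downward; lengths in mm; the calibration is good to about 2 mm. A picture is of the moment at which its call begins: read the wrist's pose just before it.
- bot.close_job(): hands the job in; it is judged then, once.
Trained networks look in a picture, given as the dict that the camera call returned (one of the last four; its "shot" number tells which), for a name from the list of things; names that differ only in an ending like _2 or _b are one class to them, and where a whole thing is asked for, a point or a joint stands for the part that bears it (a point fixed in the world has none). Each returns a list of dicts, best first, with "p" (0 to 1); they miss things now and then, are a little off and sometimes report something else, mostly with a low value. They report only what shows in the picture. A call takes as long as a camera call.
- bot.cut_out(picture, thing): "pixels" (384x512 bool, what is visible of it) and "point" ([column, row] in pixels, amid what is visible of it).
The state is a dict: "time": time; "joint_positions": joint angles; "dq": joint speeds; "tau": joint torques, N m; "tool_pos": TCP position; "tcp_rot": TCP orientation; "contact_force": force on the tool from outside, world axes, zero at the start; "moment": the same for the moment, N m; "grip_width": finger opening in mm; "finger_force": force on a finger pad.
Only numpy, scipy, OpenCV 4.12 (cv2) and the standard library are available. Lean on these libraries where they do the work, as an engineer would, in place of code of your own. Each camera call takes 0.05 s, during which the arm holds its last target. There are 200 camera calls.

## Task

One last bottle of milk stands in the rack inside the light-proof box, in one of the four wells, and nobody can see which. Swing the flap up by its bar, reach in under it, feel for the bottle, lift it out and set it down gently in the clear tray before letting go; then shut the flap. Leave the jug, the cup and the stack of lids where they are.

Things in the scene. Friction and masses are not known exactly. Their poses are not given: they have to be found in the camera images.
- bin: opaque white light-proof box, fixed: 170 deep (x), 432 wide (y), 192 mm high at the back. Origin: centre of its underside; x from its front (robot side) to its back, y left, z up. Walls 4, insulated floor 25 mm. Front wall 135 mm high, at x = -85. A fixed roof (underside 188 mm up) covers x = 62 to 85; in front of it the top slopes down to the front wall, closed by the flap.
- flap (a joint): turquoise flap, 436 wide, 170 long, 3 mm thick, 0.2 kg, in rad: 0 shut, stop at 1.5. Hinged at the roof's front edge; shut, it slopes 21 degrees down to the front. Swings up by its bar handle, no catch. Stiff, damped hinge: left open beyond about 1.2 it stays, below about 1.0 it sinks shut by itself in some 3 s. Even fully open it leans forward over the rack, so reach in under it, tilted.
- flap_bar (a point): middle of the flap's bar handle: a round aluminium bar 10 mm thick, 140 mm long, parallel to the box's y, on two posts at its ends; 177 mm from the hinge, moves with the flap. Shut, it stands 30 mm in front of the front wall, 180 mm above the counter, 48 mm above the flap's front edge: free all round, to be pinched from above.
- flap_hinge (a point): middle of the flap's hinge axis, which is parallel to the box's y: at x = 62 mm in the box's frame, 192 mm up
- rack: grey bottle rack fixed in the box, hidden: a row of four square wells along the box's y at x = 33 mm of the box's frame, 67 mm apart, 61 mm inside, walls 6 mm thick, 30 mm above the well floor (58 mm above the counter). Origin: underside, mid-row, axes as the box's. A bottle in a well has 2.5 mm of play all round: pushed above the rack it leans a little (under 12 mm), then stands firm.
- well0 (a point): centre of the floor of the rightmost well (from the robot), 28 mm above the counter. In one of the four wells, any of them, unseen and not tracked, stands the bottle: upright, cream white, closed, 105 mm high, round body 56 mm across up to 80 mm, then a 42 mm cap; 0.16 to 0.26 kg. The other wells hold only a flat liner 1.5 mm thick.
- well1 (a point): centre of the floor of the second well from the right, 28 mm above the counter
- well2 (a point): centre of the floor of the third well from the right, 28 mm above the counter
- well3 (a point): centre of the floor of the leftmost well, 28 mm above the counter
- tray: clear plastic feeding tray, empty, fixed to the counter: 250 mm (x) by 180 mm (y), floor 3 mm thick, rim 38 mm high and 266 by 190 mm over the flange. Origin: centre of its underside.
- jug: milk jug with turquoise lid and handle, 120 mm across, 186 mm high, loose; leave it. Origin: centre of its underside.
- cup: clear empty plastic cup, 74 mm across, 95 mm high, loose; leave it. Origin: centre of its underside.
- lids: stack of white cup lids, 80 mm across, 36 mm high, loose; leave it. Origin: centre of its underside.

How it is judged (in metres and radians):
On the way, in this order (a step that is already met when the one before it is completed fails the run):
1. the flap is raised (value of joint flap above 0.4 rad), for 0.2 s.
2. the bottle has been lifted off the rack: nothing touches the rack (contact force between rack and anything else below 0.05 N), for 0.3 s.
3. the bottle is set down in the tray while the fingers still hold it: not dropped (contact force between tray and anything else above 0.3 N and contact force between the fingers and anything else above 1 N and contact force between the fingers and bin below 0.1 N), for 0.1 s.
At the end, for the whole second after the job is handed in: The tray carries the bottle alone (1.0 to 3.5 N on it), nothing touches the rack inside the box, the flap is shut (under 0.05 rad), and the jug, the cup and the lids are within 30 mm of where they stood (contact force between tray and anything else between 1 and 3.5 N and contact force between rack and anything else below 0.05 N and value of joint flap below 0.05 rad and not (distance of any of jug, cup, lids from where it was at the start of the episode above 0.03 m)).
It fails at once if the jug, the cup or the stack of lids is moved more than 30 mm (distance of any of jug, cup, lids from where it was at the start of the episode above 0.03 m).
It fails at once if the tray is struck or pressed with more than 40 N (contact force between tray and anything else above 40 N).
It also fails if it takes over 72 s, if anything falls off the work surface, if the arm or the gripper's body presses on something with over 40 N, if the wrist force passes 120 N, or if a joint passes its speed limit or range.

## Working session

There is one attempt and no reset: what is moved stays moved. The work goes in short steps, Python scripts to look and compute and a tool call to move; the robot and the scene stay as the last step left them, time stands still between calls to the robot, and variables do not carry over. Pictures are saved under pics/ and viewed, at most 10 in all, crops included, and the job is handed in when it is done.

Besides the shell and the picture viewer there is one more tool, called after ">>>" as a command line: name --argument value ..., lists and objects as JSON in quotes. apply_moves: Moves the arm, as the interface text tells. Its arguments: {"type":"object","properties":{"motion":{"type":"string"},"fingers":{"type":"number"}},"required":["motion"]}

```bash
ls; mkdir -p pics; python3 - <<'E'
from plant import bot
import cv2,numpy as np
o=bot.get_obs();print({k:np.round(v,3).tolist() for k,v in o.items()})
ims=[]
for n in("scene","top"):
    c=bot.capture(n);ims.append(c["img"]);M=c["world_from_camera"]
    print(n,np.round(M,3).tolist(),c["fx"],c["cx"],c["cy"])
    for t in("bin","flap","flap_bar","tray","jug","cup","lids"):
        for d in bot.cut_out(c,t)[:1]:
            m=d["pixels"]&(c["range_z"]>0);v,u=np.nonzero(m);z=c["range_z"][m]
            P=np.c_[(u-c["cx"])/c["fx"]*z,(v-c["cy"])/c["fy"]*z,z]@M[:3,:3].T+M[:3,3]
            print(n,t,round(d["p"],2),d["point"],len(z),"med",np.median(P,0).round(),"2%",np.percentile(P,2,axis=0).round(),"98%",np.percentile(P,98,axis=0).round())
            if t in("flap","flap_bar","tray"):
                print("   rect",cv2.minAreaRect(P[:,:2].astype(np.float32)))
    
    cv2.imwrite(f"pics/{n}.png",c["img"])
E
```

```text
pics
{'time': 0.0, 'joint_positions': [1.093, 0.343, 1.525, 0.0, 1.275, -0.146], 'dq': [-0.0, 0.002, 0.001, -0.001, -0.001, 0.001], 'tau': [0.001, -43.124, -24.422, 0.072, 0.056, -0.0], 'tool_pos': [170.804, 496.01, 226.046], 'tcp_rot': [-3.14, -0.0, 2.81], 'contact_force': [-0.927, -0.293, 0.902], 'moment': [-0.039, 0.05, -0.02], 'finger_force': 0.0, 'grip_width': 92.002}
scene [[-0.232, -0.924, 0.305, 60.56], [-0.973, 0.219, -0.077, 70.583], [0.004, -0.315, -0.949, 1768.591], [0.0, 0.0, 0.0, 1.0]] 474.3551884736753 262.13249192796917 199.89346777465704
scene bin 0.69 [259.1, 189.5] 7064 med [614. -51. 168.] 2% [ 534. -262.   18.] 98% [713. 153. 199.]
scene flap 0.77 [259.7, 189.7] 5876 med [613. -52. 168.] 2% [ 534. -265.  133.] 98% [692. 154. 198.]
   rect ((607.0531005859375, -71.52403259277344), (187.1746826171875, 483.8624267578125), 1.745724081993103)
scene flap_bar 0.68 [258.8, 187.6] 7223 med [615. -53. 168.] 2% [ 535. -265.    9.] 98% [715. 154. 199.]
   rect ((657.9072875976562, -74.79768371582031), (291.2724304199219, 490.6644287109375), 0.7936376929283142)
scene tray 0.6
[... 990 characters left out ...]
flap_bar 0.56 [250.2, 174.4] 8365 med [614. -55. 167.] 2% [ 533. -264.  135.] 98% [690. 154. 195.]
   rect ((604.8546752929688, -55.422882080078125), (182.29774475097656, 436.4967041015625), 0.7593289613723755)
top tray 0.93 [121.6, 239.2] 4939 med [433. 372.   3.] 2% [305. 267.  -3.] 98% [566. 463.  40.]
   rect ((441.0188903808594, 363.62225341796875), (277.50872802734375, 191.30642700195312), 9.771560668945312)
top jug 0.64 [153.3, 155.6] 531 med [696. 279.  51.] 2% [656. 237.  -1.] 98% [723. 304.  97.]
top cup 0.85 [152.0, 154.8] 507 med [698. 278.  53.] 2% [655. 237.   0.] 98% [723. 304.  96.]
top lids 0.59 [118.5, 154.1] 535 med [705. 402.  34.] 2% [670. 368.   1.] 98% [745. 444.  40.]
```

```bash
cat > h.py <<'E'
import numpy as np
from scipy.spatial.transform import Rotation as R
def cloud(c,T=None):
    M=c["world_from_camera"] if T is None else T
    z=c["range_z"];v,u=np.indices(z.shape)
    P=np.stack([(u-c["cx"])/c["fx"]*z,(v-c["cy"])/c["fy"]*z,z],-1)@M[:3,:3].T+M[:3,3]
    P[z<=0]=np.nan
    return P
E
python3 - <<'E'
from plant import bot
from h import *
import cv2
im=[]
for n in("top","scene"):
    c=bot.capture(n);P=cloud(c);x,y,z=np.moveaxis(P,-1,0)
    b=(abs(y+55)<85)&(x>480)&(x<545)&(z>165)&(z<200)
    q=P[b];print(n,"bar",b.sum(),np.median(q,0).round(1),q.min(0).round(),q.max(0).round(),"slope",np.polyfit(q[:,1],q[:,0],1) if len(q)>5 else 0)
    # roof back edge and flap plane
    f=(abs(y+55)<200)&(x>560)&(x<660)&(z>135)&(z<200);q=P[f]
    A=np.linalg.lstsq(np.c_[q[:,:2],np.ones(len(q))],q[:,2],rcond=None)[0];print("plane",A, np.degrees(np.arctan(A[0])), "yaw",np.degrees(np.arctan2(A[1],A[0])))
    big=(z>120)&(x>480)&(x<760)&(abs(y+55)<260)
    rows=[]
    for y0 in range(-240,140,20):
        s=big&(abs(y-y0)<10); rows.append((y0,np.nanmax(x[s]),np.nanmin(x[s])))
    rows=np.array(rows);print("back edge x",np.polyfit(rows[:,0],rows[:,1],1),rows[:,1].round())
    # side edges
    s=big&(x>580)&(x<680);print("y",np.nanpercentile(y[s],[0,.5,99.5,100]))
    im.append(c["img"][90:330,60:460])
cv2.imwrite("pics/a.png",np.vstack([cv2.resize(i,(500,300)) for i in im]))
E
```

```text
top bar 187 [518.1 -49.9 183.5] [ 512. -131.  166.] [531.  17. 190.] slope [-1.93019651e-02  5.17301559e+02]
plane [ 3.97171612e-01  7.24595562e-03 -7.72987526e+01] 21.661571079239156 yaw 1.0451820089003598
back edge x [-1.93991843e-02  7.16758805e+02] [723. 721. 720. 719. 718. 721. 720. 719. 719. 718. 717. 716. 716. 718.
 717. 717. 715. 714. 713.]
y [-273.79111832 -271.01419321  160.45116109  164.21175394]
scene bar 128 [517.8 -57.1 183.5] [ 512. -131.  168.] [533.  17. 192.] slope [-2.64343366e-02  5.16890935e+02]
plane [ 3.97293186e-01  7.53586402e-03 -7.65112282e+01] 21.66758738097602 yaw 1.0866570286385737
back edge x [-2.05544849e-02  7.18400850e+02] [726. 721. 722. 722. 722. 721. 722. 720. 719. 719. 719. 719. 718. 718.
 719. 717. 716. 716. 717.]
y [-274.46100952 -270.34317111  160.98608255  163.58025287]
```

View pics/a.png

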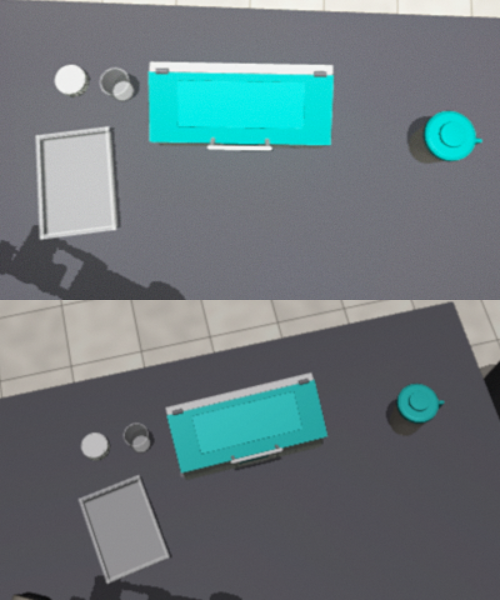

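>>> apply_moves --motion "0 0 -0.032 10.1;0 0 -0.032 10.1;0 0 -0.032 10.1;0 0 -0.032 10.1;0 0 -0.032 10.1;0 0 -0.032 10.1;0 0 -0.032 10.3;0 0 0 0" --fingers 0

```text
time: 1.9
tool_pos: [171.2, 496.8, 453.1]
tcp_rot: [3.139, -0.005, 1.572]
contact_force: [0.8, -0.1, -0.6]
grip_width: 45.7
finger_force: 0.0
```

>>> apply_moves --motion "-0.05 0.03 0 0;-0.05 0.03 0 0;-0.05 0.03 0 0;-0.05 0.03 0 0;-0.05 0.03 0 0;-0.05 0.03 0 0;-0.05 0.03 0 0;-0.05 0.03 0 0"

```text
time: 2.9
tool_pos: [412.0, 94.9, 449.6]
tcp_rot: [-3.14, -0.0, 1.575]
contact_force: [0.6, 1.1, 0.5]
grip_width: 45.5
finger_force: 0.0
```

```bash
python3 - <<'E'
from plant import bot
from h import *
o=bot.get_obs();print({k:np.round(v,3).tolist() for k,v in o.items()})
c=bot.capture("wrist");print(np.round(c["mount"],3).tolist(),[k for k in c])
E
```

```text
{'time': 2.9, 'joint_positions': [0.045, 0.071, 1.274, 0.0, 1.798, 0.041], 'dq': [-1.034, 0.243, -0.253, 0.002, 0.014, -1.029], 'tau': [4.474, -33.794, -25.648, -0.107, 0.294, 1.327], 'tool_pos': [411.962, 94.937, 449.602], 'tcp_rot': [-3.14, -0.0, 1.575], 'contact_force': [0.551, 1.067, 0.483], 'moment': [-0.053, -0.006, -0.044], 'finger_force': 0.0, 'grip_width': 45.532}
[[0.0, -0.955, -0.295, 80.336], [1.0, 0.0, 0.0, -0.224], [-0.0, -0.295, 0.955, -157.786], [0.0, 0.0, 0.0, 1.0]] ['img', 'range_z', 'fx', 'fy', 'cx', 'cy', 'mount', 'shot']
```

>>> apply_moves --motion "-0.008 0.05 0 0;0 0.05 0 0;0 0.05 0 0;0 0.05 0 0;0 0.05 0 0;0 0.05 0 0;0 0 0 0"

```text
time: 3.82
tool_pos: [698.9, 88.4, 439.5]
tcp_rot: [-3.138, -0.001, 1.574]
contact_force: [0.4, 0.2, -1.1]
grip_width: 46.0
finger_force: 0.0
```

```bash
python3 - <<'E'
from plant import bot
from h import *
o=bot.get_obs();print({k:np.round(v,3).tolist() for k,v in o.items()})
E
```

```text
{'time': 3.825, 'joint_positions': [0.017, 0.813, 0.125, 0.001, 2.207, 0.015], 'dq': [0.007, -0.151, 0.16, 0.0, -0.03, 0.005], 'tau': [0.179, -66.896, -27.946, 0.084, 0.609, -0.01], 'tool_pos': [698.861, 88.421, 439.533], 'tcp_rot': [-3.138, -0.001, 1.574], 'contact_force': [0.396, 0.176, -1.055], 'moment': [-0.089, -0.012, 0.023], 'finger_force': 0.0, 'grip_width': 45.988}
```

>>> apply_moves --motion "0 0.06 0 0;0 0.06 0 0;0 0.06 0 0;0 0 0 0"

```text
time: 4.32
tool_pos: [774.3, 77.9, 382.9]
tcp_rot: [3.054, -0.01, 1.573]
contact_force: [-0.5, -0.2, -0.3]
grip_width: 45.9
finger_force: 0.0
```

```bash
python3 - <<'E'
from plant import bot
from h import *
o=bot.get_obs();print({k:np.round(v,3).tolist() for k,v in o.items() if k in("joint_positions","tool_pos","tcp_rot")})
E
```

```text
{'joint_positions': [-0.002, 0.93, 0.046, 0.012, 2.078, 0.002], 'tool_pos': [774.256, 77.89, 382.867], 'tcp_rot': [3.054, -0.01, 1.573]}
```

>>> apply_moves --motion "0 0.045 -0.04 0;0 0.045 -0.04 0;0 0.045 -0.04 0;0 0.045 -0.04 0;0 0 0 0"

```text
time: 4.95
tool_pos: [775.9, 61.9, 460.3]
tcp_rot: [2.899, -0.022, 1.574]
contact_force: [-0.5, 0.2, 0.6]
grip_width: 46.2
finger_force: 0.0
```

```bash
cat > s.py <<'E'
from plant import bot
from h import *
o=bot.get_obs();print({k:np.round(v,3).tolist() for k,v in o.items() if k in("time","joint_positions","tool_pos","tcp_rot")})
E
python3 s.py
```

```text
{'time': 4.95, 'joint_positions': [-0.031, 0.839, 0.036, 0.033, 2.025, -0.014], 'tool_pos': [775.852, 61.878, 460.269], 'tcp_rot': [2.899, -0.022, 1.574]}
```

>>> apply_moves --motion "0.015 0.042 -0.04 0;0.015 0.042 -0.04 0;0.015 0.042 -0.04 0;0.015 0.042 -0.04 0;0.01 0.042 -0.04 0;0.01 0.042 -0.04 0;0 0 0 0"

```text
time: 5.82
tool_pos: [740.5, 108.7, 585.1]
tcp_rot: [2.689, -0.046, 1.584]
contact_force: [0.8, -0.6, 0.0]
grip_width: 46.1
finger_force: 0.0
```

```bash
python3 s.py
```

```text
{'time': 5.825, 'joint_positions': [0.029, 0.682, 0.036, 0.038, 1.969, 0.049], 'tool_pos': [740.49, 108.742, 585.124], 'tcp_rot': [2.689, -0.046, 1.584]}
```

>>> apply_moves --motion "0.025 0.05 -0.02 0;0.025 0.05 -0.02 0;0.025 0.05 -0.02 0;0.0 0 0 0"

```text
time: 6.32
tool_pos: [753.7, 161.6, 608.3]
tcp_rot: [2.582, -0.064, 1.596]
contact_force: [-1.1, -0.1, -0.4]
grip_width: 45.9
finger_force: 0.0
```

```bash
python3 s.py
```

```text
{'time': 6.325, 'joint_positions': [0.108, 0.672, 0.036, 0.01, 1.871, 0.107], 'tool_pos': [753.715, 161.639, 608.31], 'tcp_rot': [2.582, -0.064, 1.596]}
```

```bash
cat >> h.py <<'E'
B0=np.array([633.,-55,0]);RB=R.from_euler("z",.019).as_matrix()
def box(p): return B0+RB@np.array(p,float)
def bar(q):
    a=-np.arctan2(12,177)+q; return box([62-177.4*np.cos(a),0,192+177.4*np.sin(a)])
def T(o): return R.from_euler("xyz",o["tcp_rot"]).as_matrix()
E
cat > g.py <<'E'
import sys
from plant import bot
from h import *
o=bot.get_obs();A=T(o);print(o["time"],np.round(o["tool_pos"],1),"axes",A.round(3).T.tolist(),"j",np.round(o["joint_positions"],2))
p=np.array(o["tool_pos"])
for e in sys.argv[1:]:
    t=np.array(eval(e),float);d=A.T@(t-p);print(e,t.round(),"tool shift mm",d.round(1),np.linalg.norm(d).round());p=t
E
python3 g.py "bar(0)-80*A[:,2]" "bar(0)+16*A[:,2]"
```

```text
6.325 [753.7 161.6 608.3] axes [[-0.025, 0.998, 0.064], [0.848, -0.013, 0.53], [0.529, 0.067, -0.846]] j [0.11 0.67 0.04 0.01 1.87 0.11]
bar(0)-80*A[:,2] [476. -63. 248.] tool shift mm [-239.7 -424.   142.9] 508.0
bar(0)+16*A[:,2] [526. -56. 166.] tool shift mm [ 0. -0. 96.] 96.0
```

>>> apply_moves --motion "-0.03 -0.053 0.018 0;-0.03 -0.053 0.018 0;-0.03 -0.053 0.018 0;-0.03 -0.053 0.018 0;-0.03 -0.053 0.018 0;-0.03 -0.053 0.018 0;-0.03 -0.053 0.018 0;-0.03 -0.053 0.017 0"

```text
time: 7.32
tool_pos: [525.7, -34.1, 308.6]
tcp_rot: [2.584, -0.061, 1.596]
contact_force: [1.3, -0.7, 0.2]
grip_width: 46.0
finger_force: 0.0
```

>>> apply_moves --motion "0 0 0 0;0 0 0 0"

```text
time: 7.58
tool_pos: [528.3, -34.0, 311.3]
tcp_rot: [2.582, -0.061, 1.596]
contact_force: [0.6, -0.1, -0.2]
grip_width: 45.9
finger_force: 0.0
```

```bash
python3 g.py "bar(0)+16*A[:,2]"; python3 - <<'E'
from plant import bot
from h import *
import cv2
o=bot.get_obs();c=bot.capture("wrist")
A=np.eye(4);A[:3,:3]=T(o);A[:3,3]=o["tool_pos"];P=cloud(c,A@c["mount"])
b=(P[...,2]>172)&(P[...,2]<200)&(P[...,0]>490)&(P[...,0]<545)
q=P[b];print(len(q),np.median(q,0),np.polyfit(q[:,1],q[:,0],1),q.min(0),q.max(0))
cv2.imwrite("pics/w1.png",c["img"])
E
```

```text
7.575 [528.3 -34.  311.3] axes [[-0.025, 0.998, 0.061], [0.848, -0.011, 0.53], [0.53, 0.065, -0.846]] j [-0.36  0.01  1.84  0.35  0.81 -0.55]
bar(0)+16*A[:,2] [527. -56. 166.] tool shift mm [-30.9 -78.1 120.1] 147.0
954 [516.49544617 -24.91964724 184.02421343] [-1.06913236e-02  5.16551687e+02] [511.85607908 -76.01992132 172.65625783] [527.3197402   18.72221059 186.66788678]
```

View pics/w1.png

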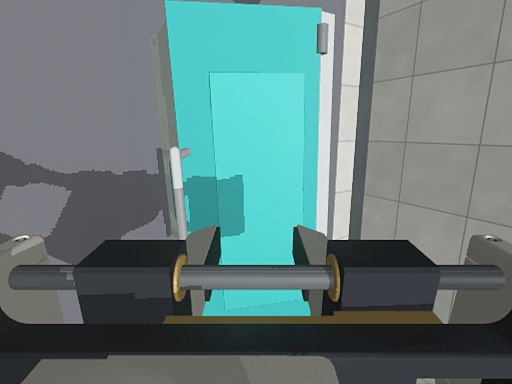

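>>> apply_moves --motion "-0.016 -0.039 0.027 0;-0.015 -0.039 0.027 0;0 0 0 0"

```text
time: 8.0
tool_pos: [489.7, -59.5, 219.4]
tcp_rot: [2.588, -0.064, 1.596]
contact_force: [0.4, 0.4, 0.3]
grip_width: 45.9
finger_force: 0.0
```

```bash
python3 g.py "bar(0)+16*A[:,2]"
```

```text
8.0 [489.7 -59.5 219.4] axes [[-0.025, 0.998, 0.064], [0.851, -0.012, 0.525], [0.524, 0.067, -0.849]] j [-0.48  0.05  2.07  0.55  0.62 -0.87]
bar(0)+16*A[:,2] [526. -56. 166.] tool shift mm [-0.9  3.4 64.5] 65.0
```

>>> apply_moves --motion "0 0.001 0.03 0;0 0.001 0.035 0;0 0 0 0"

```text
time: 8.38
tool_pos: [528.7, -54.9, 167.6]
tcp_rot: [2.583, -0.062, 1.599]
contact_force: [0.2, -0.1, 0.5]
grip_width: 45.7
finger_force: 0.0
```

>>> apply_moves --motion "0 0 0 0;0 0 0 0;0 0 0 0;0 0 0 0" --fingers -1

```text
time: 8.88
tool_pos: [526.3, -55.7, 167.6]
tcp_rot: [2.583, -0.061, 1.596]
contact_force: [-0.3, 0.3, 0.7]
grip_width: 10.6
finger_force: 0.2
```

```bash
python3 g.py  "p+bar(.2)-bar(0)" "p+bar(.4)-bar(.2)" "p+bar(.6)-bar(.4)" "p+bar(.8)-bar(.6)" "p+bar(1.)-bar(.8)" "p+bar(1.2)-bar(1.)" "p+bar(1.4)-bar(1.2)" "p+bar(1.5)-bar(1.4)"
```

```text
8.875 [526.3 -55.7 167.6] axes [[-0.025, 0.998, 0.061], [0.849, -0.011, 0.529], [0.528, 0.065, -0.847]] j [-0.42  0.2   2.08  0.67  0.46 -0.98]
p+bar(.2)-bar(0) [527. -56. 203.] tool shift mm [  2.2  19.7 -29.4] 35.0
p+bar(.4)-bar(.2) [536. -56. 237.] tool shift mm [  2.1  25.1 -24.9] 35.0
p+bar(.6)-bar(.4) [550. -55. 270.] tool shift mm [  1.9  29.6 -19.4] 35.0
p+bar(.8)-bar(.6) [571. -55. 298.] tool shift mm [  1.6  32.9 -13.1] 35.0
p+bar(1.)-bar(.8) [598. -54. 322.] tool shift mm [ 1.3 34.8 -6.3] 35.0
p+bar(1.2)-bar(1.) [628. -54. 340.] tool shift mm [ 0.9 35.4  0.7] 35.0
p+bar(1.4)-bar(1.2) [661. -53. 352.] tool shift mm [ 0.5 34.6  7.7] 35.0
p+bar(1.5)-bar(1.4) [679. -53. 355.] tool shift mm [ 0.1 16.5  6.4] 18.0
```

>>> apply_moves --motion "0.001 0.009 -0.0155 0;0.001 0.011 -0.014 0;0.001 0.012 -0.013 0;0.001 0.013 -0.012 0;0 0 0 0"

```text
time: 9.5
tool_pos: [534.2, -55.5, 237.2]
tcp_rot: [2.587, -0.061, 1.598]
contact_force: [-9.8, -2.9, 1.3]
grip_width: 8.8
finger_force: 30.0
```

```bash
python3 g.py "bar(.4)+16*A[:,2]" "p+bar(.6)-bar(.4)"
```

```text
9.5 [534.2 -55.5 237.2] axes [[-0.027, 0.998, 0.061], [0.851, -0.009, 0.526], [0.525, 0.066, -0.848]] j [-0.41  0.11  1.95  0.47  0.64 -0.73]
bar(.4)+16*A[:,2] [536. -56. 236.] tool shift mm [-0.6  0.8  1.5] 2.0
p+bar(.6)-bar(.4) [551. -56. 268.] tool shift mm [  1.8  29.5 -19.5] 35.0
```

>>> apply_moves --motion "0 0.015 -0.011 0;0.001 0.015 -0.009 0;0.001 0.016 -0.0075 0;0.001 0.017 -0.0055 0;0.001 0.0175 -0.004 0;0.001 0.0175 -0.002 0;0 0 0 0"

```text
time: 10.38
tool_pos: [598.7, -54.6, 323.3]
tcp_rot: [2.583, -0.06, 1.597]
contact_force: [-5.2, -2.1, 5.4]
grip_width: 9.2
finger_force: 30.0
```

```bash
python3 g.py "bar(1.)+16*A[:,2]" "p+bar(1.2)-bar(1)"  "p+bar(1.4)-bar(1.2)"
```

```text
10.375 [598.7 -54.6 323.3] axes [[-0.026, 0.998, 0.06], [0.848, -0.01, 0.529], [0.529, 0.065, -0.846]] j [-0.35  0.14  1.66  0.33  0.86 -0.51]
bar(1.)+16*A[:,2] [598. -55. 321.] tool shift mm [-0.3 -2.   1.5] 3.0
p+bar(1.2)-bar(1) [628. -54. 339.] tool shift mm [ 0.9 35.4  0.7] 35.0
p+bar(1.4)-bar(1.2) [662. -54. 351.] tool shift mm [ 0.5 34.6  7.8] 35.0
```

>>> apply_moves --motion "0 0.0165 0.001 0;0 0.0175 0.001 0;0 0.0175 0.003 0;0 0.017 0.0045 0;0 0.016 0.006 0;0 0 0 0;0 0 0 0"

```text
time: 11.25
tool_pos: [677.5, -53.3, 353.6]
tcp_rot: [2.584, -0.063, 1.597]
contact_force: [-0.4, 6.2, 3.1]
grip_width: 9.3
finger_force: 30.0
```

```bash
python3 g.py "bar(1.5)+16*A[:,2]"
```

```text
11.25 [677.5 -53.3 353.6] axes [[-0.027, 0.998, 0.063], [0.849, -0.011, 0.528], [0.527, 0.067, -0.847]] j [-0.29  0.27  1.4   0.27  0.96 -0.4 ]
bar(1.5)+16*A[:,2] [679. -53. 354.] tool shift mm [0.1 1.5 0.3] 2.0
```

>>> apply_moves --motion "0 0 0 0;0 0 0 0;0 0 -0.03 0;0 0 -0.05 0;0 0 -0.05 0;0 0 0 0" --fingers -0.35

```text
time: 12.0
tool_pos: [609.0, -63.7, 468.9]
tcp_rot: [2.576, -0.058, 1.595]
contact_force: [0.7, 0.9, 0.0]
grip_width: 29.8
finger_force: 0.0
```

```bash
python3 g.py; python3 - <<'E'
from plant import bot
from h import *
import cv2
o=bot.get_obs();c=bot.capture("top");cv2.imwrite("pics/t2.png",c["img"][90:290,60:460])
P=cloud(c);s=(P[...,2]>200)&(P[...,0]>600)
for a in (200,240,280,320,340,360):
    m=(abs(P[...,2]-a)<6)&(P[...,0]>560)&(P[...,1]>60)&(P[...,1]<170)
    print(a,m.sum(),np.nanmedian(P[m],0) if m.any() else 0, box([62-(a-192)/np.tan(np.radians(65)),150,a]))
E
```

```text
12.0 [609.  -63.7 468.9] axes [[-0.025, 0.998, 0.058], [0.845, -0.01, 0.535], [0.534, 0.062, -0.843]] j [-0.36  0.11  1.3   0.27  1.22 -0.4 ]
200 40 [697.89594699 122.28048429 197.00517838] [688.40919287  96.07998044 200.        ]
240 26 [672.04529848 122.87848396 242.57274288] [669.76025319  95.72560794 240.        ]
280 32 [655.37427777 110.59054448 278.18411603] [651.1113135   95.37123544 280.        ]
320 37 [634.5912323  113.46723314 319.35393044] [632.46237381  95.01686295 320.        ]
340 65 [622.69218006 110.77149189 342.9373902 ] [623.13790397  94.8396767  340.        ]
360 0 0 [613.81343413  94.66249045 360.        ]
```

View pics/t2.png

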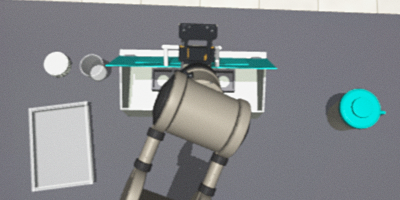

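>>> apply_moves --motion "0 -0.03 0 -10;0 0 0 -10;0 0 0 -10;0 0 0 -10;0 0 0 -10;0 0 0 -10;0 0 0 -10;0 0 0 -10" --fingers 1

```text
time: 13.05
tool_pos: [584.1, -62.6, 445.4]
tcp_rot: [2.967, 0.531, 2.932]
contact_force: [0.5, -0.1, -0.5]
grip_width: 91.3
finger_force: 0.0
```

>>> apply_moves --motion "0.04 0 0.01 -10;0.05 0 0.02 0;0.05 0 0.02 0;0 0 0 0"

```text
time: 13.55
tool_pos: [486.9, -48.9, 324.9]
tcp_rot: [3.063, 0.543, 3.125]
contact_force: [0.3, -1.5, 0.9]
grip_width: 91.6
finger_force: 0.0
```

```bash
python3 g.py; python3 - <<'E'
from plant import bot
from h import *
import cv2
o=bot.get_obs();c=bot.capture("wrist")
A=np.eye(4);A[:3,:3]=T(o);A[:3,3]=o["tool_pos"];P=cloud(c,A@c["mount"])
for k in range(4):
    w=box([33,-100.5+67*k,0]);m=(np.hypot(P[...,0]-w[0],P[...,1]-w[1])<25)&(P[...,2]<180)
    print(k,w,m.sum(),np.percentile(P[m][:,2],[2,50,98]).round() if m.any() else 0)
cv2.imwrite("pics/w2.png",c["img"])
E
```

```text
13.55 [486.9 -48.9 324.9] axes [[-0.856, 0.014, -0.516], [-0.024, 0.997, 0.068], [0.516, 0.07, -0.854]] j [-0.45 -0.07  1.87  0.37  0.91 -2.19]
0 [ 667.90342879 -154.85489802    0.        ] 276 [28. 29. 31.]
1 [666.63050538 -87.86699116   0.        ] 733 [108. 132. 134.]
2 [665.35758197 -20.87908429   0.        ] 270 [27. 29. 31.]
3 [664.08465857  46.10882257   0.        ] 255 [27. 30. 31.]
```

View pics/w2.png

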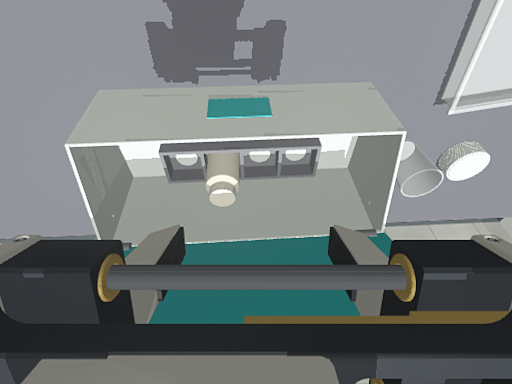

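```bash
python3 - <<'E'
from plant import bot
from h import *
o=bot.get_obs();c=bot.capture("wrist")
A=np.eye(4);A[:3,:3]=T(o);A[:3,3]=o["tool_pos"];P=cloud(c,A@c["mount"])
w=box([33,-33.5,0]);m=(np.hypot(P[...,0]-w[0],P[...,1]-w[1])<45)&(P[...,2]>125)&(P[...,2]<150)
q=P[m];print(m.sum(),q.min(0),q.max(0),(q.min(0)+q.max(0))/2,np.median(q,0))
E
python3 g.py "[666,-89,118]-120*A[:,2]" "[666,-89,118]+19*A[:,2]"
```

```text
450 [ 645.64411581 -105.14891445  125.05884604] [687.61463819 -65.14177872 134.96016612] [666.629377   -85.14534658 130.00950608] [661.61849202 -85.07183929 133.08576732]
13.65 [492.2 -51.  332. ] axes [[-0.85, 0.012, -0.527], [-0.025, 0.998, 0.062], [0.527, 0.066, -0.847]] j [-0.45 -0.07  1.86  0.37  0.91 -2.19]
[666,-89,118]-120*A[:,2] [603. -97. 220.] tool shift mm [-35.2 -55.5 150.4] 164.0
[666,-89,118]+19*A[:,2] [676. -88. 102.] tool shift mm [  0.   0. 139.] 139.0
```

```bash
python3 g.py "[666,-87,99]-130*A[:,2]" "[666,-87,99]+19*A[:,2]"
```

```text
13.65 [492.2 -51.  332. ] axes [[-0.85, 0.012, -0.527], [-0.025, 0.998, 0.062], [0.527, 0.066, -0.847]] j [-0.45 -0.07  1.86  0.37  0.91 -2.19]
[666,-87,99]-130*A[:,2] [597. -96. 209.] tool shift mm [-25.2 -54.6 156.7] 168.0
[666,-87,99]+19*A[:,2] [676. -86.  83.] tool shift mm [  0.  -0. 149.] 149.0
```

>>> apply_moves --motion "-0.006 -0.014 0.039 0;-0.006 -0.014 0.039 0;-0.006 -0.014 0.039 0;-0.007 -0.013 0.039 0;0 0 0 0;0 0 0 0"

```text
time: 14.4
tool_pos: [597.9, -95.8, 211.1]
tcp_rot: [3.07, 0.558, 3.13]
contact_force: [0.1, -0.7, 0.4]
grip_width: 91.9
finger_force: 0.0
```

```bash
python3 g.py  "[666,-87,99]+19*A[:,2]"
```

```text
14.4 [597.9 -95.8 211.1] axes [[-0.848, 0.01, -0.529], [-0.026, 0.998, 0.061], [0.529, 0.066, -0.846]] j [-0.44  0.27  1.83  0.51  0.62 -2.37]
[666,-87,99]+19*A[:,2] [676. -86.  83.] tool shift mm [1.600e+00 1.000e-01 1.505e+02] 150.0
```

>>> apply_moves --motion "0 0 0.025 0;0.001 0 0.025 0;0 0 0.025 0;0 0 0.025 0;0 0 0.02 0;0 0 0 0"

```text
time: 15.15
tool_pos: [659.7, -87.3, 108.7]
tcp_rot: [3.069, 0.557, 3.13]
contact_force: [-0.2, 0.1, -0.2]
grip_width: 91.5
finger_force: 0.0
```

```bash
python3 g.py  "[666,-87,99]+19*A[:,2]"
```

```text
15.15 [659.7 -87.3 108.7] axes [[-0.849, 0.01, -0.529], [-0.026, 0.998, 0.062], [0.528, 0.066, -0.847]] j [-0.37  0.51  1.79  0.67  0.42 -2.51]
[666,-87,99]+19*A[:,2] [676. -86.  83.] tool shift mm [-0.2 -0.5 30.5] 31.0
```

>>> apply_moves --motion "0 0 0.015 0;0 0 0.014 0;0 0 0 0"

```text
time: 15.52
tool_pos: [674.5, -85.4, 82.3]
tcp_rot: [3.068, 0.555, 3.129]
contact_force: [0.1, 0.8, -0.6]
grip_width: 91.8
finger_force: 0.0
```

>>> apply_moves --motion "0 0 0 0;0 0 0 0;0 0 0 0;0 0 0 0;0 0 0 0" --fingers -1

```text
time: 16.15
tool_pos: [674.7, -85.8, 83.7]
tcp_rot: [3.069, 0.557, 3.129]
contact_force: [-0.5, -0.3, 1.7]
grip_width: 56.2
finger_force: 29.7
```

```bash
python3 g.py "p+[0,0,8]" "p+[0,0,37]" "p+[-60,0,0]"
```

```text
16.15 [674.7 -85.8  83.7] axes [[-0.849, 0.011, -0.528], [-0.026, 0.998, 0.061], [0.528, 0.066, -0.847]] j [-0.36  0.57  1.77  0.72  0.38 -2.55]
p+[0,0,8] [675. -86.  92.] tool shift mm [-4.2  0.5 -6.8] 8.0
p+[0,0,37] [675. -86. 129.] tool shift mm [-19.5   2.3 -31.3] 37.0
p+[-60,0,0] [615. -86. 129.] tool shift mm [ 50.9   1.5 -31.7] 60.0
```

>>> apply_moves --motion "-0.004 0.0005 -0.0065 0;-0.008 0.001 -0.013 0;-0.009 0.001 -0.0135 0;0 0 0 0;0 0 0 0;0 0 0 0"

```text
time: 16.9
tool_pos: [674.4, -85.4, 121.6]
tcp_rot: [3.068, 0.555, 3.129]
contact_force: [0.5, 0.2, -1.1]
grip_width: 56.1
finger_force: 29.6
```

```bash
python3 g.py "p-100*A[:,2]" "[530,p[1],p[2]+5]"; python3 -c "
from plant import bot
print(bot.get_obs()['contact_force'])"
```

```text
16.9 [674.4 -85.4 121.6] axes [[-0.85, 0.011, -0.527], [-0.026, 0.998, 0.062], [0.526, 0.066, -0.848]] j [-0.36  0.51  1.74  0.59  0.46 -2.41]
p-100*A[:,2] [622. -92. 206.] tool shift mm [   0.    0. -100.] 100.0
[530,p[1],p[2]+5] [530. -92. 211.] tool shift mm [ 75.4   2.7 -52.5] 92.0
[ 0.52853056  0.15085657 -1.07145024]
```

>>> apply_moves --motion "0 0 -0.025 0;0 0 -0.035 0;0 0 -0.04 0;0.03 0.001 -0.02 0;0.03 0.001 -0.02 0;0 0 0 0"

```text
time: 17.65
tool_pos: [548.0, -91.8, 209.1]
tcp_rot: [3.068, 0.555, 3.128]
contact_force: [1.6, -0.8, -1.2]
grip_width: 55.6
finger_force: 29.6
```

```bash
python3 g.py "[500,-60,225]" "[470,200,225]" "[455,365,180]"; python3 - <<'E'
from plant import bot
from h import *
import cv2
c=bot.capture("top");P=cloud(c)
d=[e for e in bot.cut_out(c,"tray")][0];q=P[d["pixels"]];q=q[np.isfinite(q[:,0])]
for lo,hi in((30,45),(-5,8)):
    s=q[(q[:,2]>lo)&(q[:,2]<hi)];r=cv2.minAreaRect(s[:,:2].astype(np.float32));print(d["p"],len(s),r,np.median(s,0))
E
```

```text
17.65 [548.  -91.8 209.1] axes [[-0.85, 0.012, -0.527], [-0.025, 0.998, 0.063], [0.526, 0.066, -0.848]] j [-0.48  0.19  1.95  0.56  0.61 -2.46]
[500,-60,225] [500. -60. 225.] tool shift mm [ 32.8  33.9 -36.6] 60.0
[470,200,225] [470. 200. 225.] tool shift mm [ 28.6 260.2   1.4] 262.0
[455,365,180] [455. 365. 180.] tool shift mm [ 38.4 162.2  41.2] 172.0
0.8 903 ((436.7123107910156, 363.39093017578125), (266.69952392578125, 193.07786560058594), 9.605354309082031) [432.57410911 375.7867493   36.42044871]
0.8 3782 ((441.72882080078125, 362.2481689453125), (274.0380859375, 181.5543212890625), 9.14139461517334) [433.86596478 368.10153262   2.15228692]
```

>>> apply_moves --motion "0.025 0.02 -0.03 0;0.015 0.045 -0.005 0;0.006 0.055 0 0;0.006 0.055 0 0;0.006 0.055 0 0;0.006 0.05 0 0;0 0 0 0"

```text
time: 18.62
tool_pos: [472.0, 174.4, 222.1]
tcp_rot: [3.069, 0.553, 3.135]
contact_force: [0.1, -0.5, -1.6]
grip_width: 55.6
finger_force: 29.6
```

```bash
python3 g.py "[460,280,225]" "[450,365,100]"
```

```text
18.625 [472.  174.4 222.1] axes [[-0.851, 0.005, -0.525], [-0.032, 0.998, 0.062], [0.524, 0.069, -0.849]] j [ 0.24  0.06  2.05 -0.12  0.48 -1.25]
[460,280,225] [460. 280. 225.] tool shift mm [  9.3 105.9  -1.5] 106.0
[450,365,100] [450. 365. 100.] tool shift mm [ 74.6  77.4 106.7] 151.0
```

>>> apply_moves --motion "0.005 0.053 0 0;0.005 0.053 0 0;0.012 0.04 0.014 0;0.022 0.02 0.034 0;0 0 0 0;0 0 0 0"

```text
time: 19.38
tool_pos: [456.5, 339.0, 168.8]
tcp_rot: [3.07, 0.553, 3.129]
contact_force: [0.6, -1.0, -1.0]
grip_width: 55.5
finger_force: 29.6
```

```bash
python3 g.py "[450,365,100]" "[450,365,66]"
```

```text
19.375 [456.5 339.  168.8] axes [[-0.851, 0.011, -0.525], [-0.024, 0.998, 0.061], [0.524, 0.064, -0.849]] j [ 0.65  0.3   1.92 -0.59  0.5  -0.46]
[450,365,100] [450. 365. 100.] tool shift mm [42.  21.9 56.7] 74.0
[450,365,66] [450. 365.  66.] tool shift mm [17.8 -2.1 28.9] 34.0
```

>>> apply_moves --motion "0.021 0.011 0.0285 0;0.021 0.011 0.0285 0;0.009 -0.001 0.0145 0;0.008 -0.001 0.013 0;0 0 0 0"

```text
time: 20.0
tool_pos: [451.6, 366.0, 70.7]
tcp_rot: [3.071, 0.548, 3.128]
contact_force: [0.2, 0.5, -2.2]
grip_width: 55.7
finger_force: 29.6
```

```bash
python3 g.py "p-[0,0,1]"; python3 - <<'E'
from plant import bot
from h import *
import cv2
c=bot.capture("scene");cv2.imwrite("pics/s3.png",cv2.resize(c["img"][200:340,90:250],None,fx=3.5,fy=3.5))
E
```

```text
20.0 [451.6 366.   70.7] axes [[-0.854, 0.012, -0.521], [-0.023, 0.998, 0.06], [0.521, 0.063, -0.851]] j [ 0.71  0.5   1.97 -0.99  0.35  0.02]
p-[0,0,1] [452. 366.  70.] tool shift mm [ 0.5 -0.1  0.9] 1.0
```

View pics/s3.png

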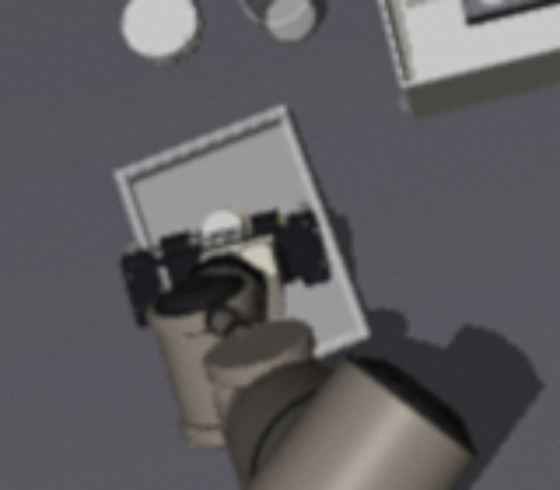

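```bash
python3 g.py "[452,366,85]" "[495,332,85]" "[495,332,66]"
```

```text
20.05 [451.6 366.3  71.2] axes [[-0.853, 0.012, -0.522], [-0.023, 0.998, 0.061], [0.521, 0.064, -0.851]] j [ 0.71  0.5   1.97 -0.99  0.35  0.02]
[452,366,85] [452. 366.  85.] tool shift mm [ -7.5   0.5 -11.6] 14.0
[495,332,85] [495. 332.  85.] tool shift mm [-37.1 -34.9  20.2] 55.0
[495,332,66] [495. 332.  66.] tool shift mm [ 9.9 -1.2 16.2] 19.0
```

>>> apply_moves --motion "-0.0075 0.0005 -0.0115 0;-0.018 -0.0175 0.010 0;-0.019 -0.0175 0.010 0;0 0 0 0;0 0 0 0"

```text
time: 20.68
tool_pos: [493.8, 332.4, 84.6]
tcp_rot: [3.071, 0.548, 3.129]
contact_force: [-0.8, -0.1, -1.9]
grip_width: 55.9
finger_force: 29.6
```

```bash
python3 g.py "[495,332,66]" "p-[0,0,5]"
```

```text
20.675 [493.8 332.4  84.6] axes [[-0.854, 0.011, -0.521], [-0.024, 0.998, 0.061], [0.521, 0.064, -0.851]] j [ 0.59  0.48  1.95 -0.86  0.32 -0.22]
[495,332,66] [495. 332.  66.] tool shift mm [ 8.6 -1.5 16.4] 19.0
p-[0,0,5] [495. 332.  61.] tool shift mm [ 2.6 -0.3  4.3] 5.0
```

```bash
python3 g.py "[530,338,84]" "[530,338,65]"
```

```text
20.675 [493.8 332.4  84.6] axes [[-0.854, 0.011, -0.521], [-0.024, 0.998, 0.061], [0.521, 0.064, -0.851]] j [ 0.59  0.48  1.95 -0.86  0.32 -0.22]
[530,338,84] [530. 338.  84.] tool shift mm [-30.6   4.7  19.7] 37.0
[530,338,65] [530. 338.  65.] tool shift mm [ 9.9 -1.2 16.2] 19.0
```

>>> apply_moves --motion "-0.015 0.002 0.010 0;-0.0155 0.0025 0.010 0;0.005 -0.0005 0.008 0;0.005 -0.0005 0.008 0;0 0 0 0;0 0 0 0"

```text
time: 21.42
tool_pos: [529.5, 338.6, 64.3]
tcp_rot: [3.071, 0.547, 3.13]
contact_force: [0.1, 0.3, -1.0]
grip_width: 55.6
finger_force: 29.6
```

```bash
python3 g.py "p-[0,0,4]"
```

```text
21.425 [529.5 338.6  64.3] axes [[-0.854, 0.01, -0.52], [-0.025, 0.998, 0.06], [0.52, 0.065, -0.852]] j [ 0.56  0.55  1.88 -0.85  0.3  -0.25]
p-[0,0,4] [529. 339.  60.] tool shift mm [ 2.1 -0.2  3.4] 4.0
```

>>> apply_moves --motion "0.001 0 0.0017 0;0.001 0 0.0017 0;0 0 0 0;0 0 0 0"

```text
time: 21.92
tool_pos: [529.8, 338.2, 59.8]
tcp_rot: [3.071, 0.547, 3.13]
contact_force: [0.2, 0.6, -0.9]
grip_width: 55.9
finger_force: 29.6
```

>>> apply_moves --motion "0.0008 0 0.0013 0;0 0 0 0;0 0 0 0"

```text
time: 22.3
tool_pos: [529.9, 338.4, 58.7]
tcp_rot: [3.071, 0.547, 3.129]
contact_force: [-1.6, 0.3, 3.6]
grip_width: 56.0
finger_force: 29.7
```

>>> apply_moves --motion "0.0008 0 0.0013 0;0 0 0 0;0 0 0 0"

```text
time: 22.68
tool_pos: [530.4, 338.5, 58.6]
tcp_rot: [3.071, 0.549, 3.129]
contact_force: [-6.1, -3.7, 13.4]
grip_width: 55.5
finger_force: 29.7
```

```bash
python3 g.py "p-[0,0,1]"
```

```text
22.675 [530.4 338.5  58.6] axes [[-0.853, 0.011, -0.522], [-0.025, 0.998, 0.06], [0.522, 0.064, -0.851]] j [ 0.56  0.56  1.88 -0.9   0.29 -0.2 ]
p-[0,0,1] [530. 339.  58.] tool shift mm [ 0.5 -0.1  0.9] 1.0
```

>>> apply_moves --motion "-0.0005 0 -0.0009 0;0 0 0 0;0 0 0 0;0 0 0 0" --fingers 1

```text
time: 23.18
tool_pos: [529.6, 338.3, 57.5]
tcp_rot: [3.072, 0.546, 3.13]
contact_force: [-0.4, 0.7, 0.9]
grip_width: 89.6
finger_force: 0.0
```

>>> apply_moves --motion "0 0 -0.02 0;0 0 -0.04 0;0 0 -0.05 0;0 0 -0.05 0;0 0 -0.05 0;0 0 0 0"

```text
time: 23.92
tool_pos: [420.5, 326.0, 240.6]
tcp_rot: [3.066, 0.552, 3.128]
contact_force: [-0.2, -0.8, 0.2]
grip_width: 91.4
finger_force: 0.0
```

```bash
python3 g.py; python3 - <<'E'
from plant import bot
from h import *
import cv2
o=bot.get_obs();c=bot.capture("wrist");cv2.imwrite("pics/w4.png",c["img"])
A=np.eye(4);A[:3,:3]=T(o);A[:3,3]=o["tool_pos"];P=cloud(c,A@c["mount"])
m=(P[...,2]>60)&(np.hypot(P[...,0]-520,P[...,1]-337)<40)&(P[...,2]<130);q=P[m];print(m.sum(),q.min(0),q.max(0))
E
```

```text
23.925 [420.5 326.  240.6] axes [[-0.851, 0.011, -0.524], [-0.026, 0.998, 0.064], [0.524, 0.069, -0.849]] j [ 0.68  0.14  1.9  -0.46  0.67 -0.59]
1839 [492.9461121  311.53430741  60.14350086] [542.34692804 366.52053816 109.55322163]
```

View pics/w4.png

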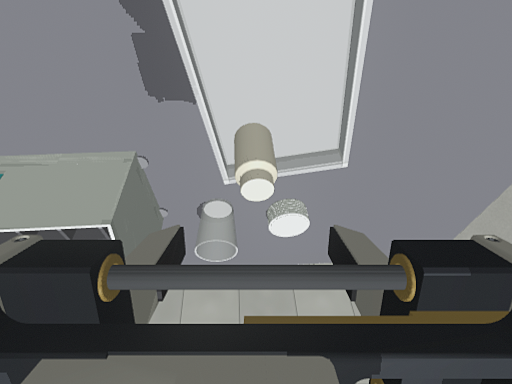

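>>> apply_moves --motion "0 0 -0.015 10;0 0 -0.015 10;0 0 -0.015 10;0 0 -0.015 10;0 0 -0.015 10;0 0 -0.015 10;0 0 -0.015 10;0 0 -0.015 10" --fingers -0.35

```text
time: 24.98
tool_pos: [358.5, 316.9, 337.4]
tcp_rot: [2.594, 0.03, 1.738]
contact_force: [-0.7, -0.5, -0.3]
grip_width: 30.1
finger_force: 0.0
```

>>> apply_moves --motion "0 0 0 10;0 0 0 0"

```text
time: 25.22
tool_pos: [358.6, 317.0, 337.4]
tcp_rot: [2.596, -0.057, 1.596]
contact_force: [0.7, -0.5, -0.3]
grip_width: 29.9
finger_force: 0.0
```

```bash
python3 g.py "[560,-40,480]" "bar(1.5)-90*A[:,2]" "[677.5,-53.3,353.6]"
```

```text
25.225 [358.6 317.  337.4] axes [[-0.025, 0.998, 0.057], [0.855, -0.008, 0.518], [0.518, 0.062, -0.853]] j [ 0.78 -0.03  1.8  -0.4   0.96  0.93]
[560,-40,480] [560. -40. 480.] tool shift mm [-353.3  249.1  -39.5] 434.0
bar(1.5)-90*A[:,2] [624. -60. 444.] tool shift mm [-23.5  36.4  62.2] 76.0
[677.5,-53.3,353.6] [678. -53. 354.] tool shift mm [  0.   -1.3 105.7] 106.0
```

>>> apply_moves --motion "-0.042 0.03 -0.005 0;-0.045 0.032 -0.005 0;-0.045 0.032 -0.005 0;-0.045 0.032 -0.005 0;-0.045 0.032 -0.005 0;-0.045 0.032 -0.005 0;-0.045 0.032 -0.005 0;-0.042 0.028 -0.005 0"

```text
time: 26.22
tool_pos: [560.7, -43.8, 480.9]
tcp_rot: [2.595, -0.058, 1.597]
contact_force: [0.9, 0.7, -0.3]
grip_width: 30.0
finger_force: 0.0
```

```bash
python3 g.py "[677.5,-53.3,353.6]-106*A[:,2]"; python3 - <<'E'
from plant import bot
from h import *
c=bot.capture("top");P=cloud(c);x,y,z=np.moveaxis(P,-1,0)
m=(x>600)&(x<720)&(abs(y+54)<75)&(z>350)&(z<385);print(m.sum(),np.median(P[m],0) if m.any() else 0,bar(1.5))
for a in (240,280,320,340):
    m=(abs(z-a)<6)&(x>560)&(y>60)&(y<170);print(a,np.nanmedian(P[m],0))
E
```

```text
26.225 [560.7 -43.8 480.9] axes [[-0.026, 0.998, 0.058], [0.855, -0.008, 0.518], [0.518, 0.063, -0.853]] j [-0.35  0.02  1.36  0.25  1.26 -0.38]
[677.5,-53.3,353.6]-106*A[:,2] [623. -60. 444.] tool shift mm [-19.9  33.9  62.5] 74.0
160 [ 662.58545548 -107.31994374  366.75006096] [670.50367657 -54.28734439 367.70151335]
240 [672.55121631 118.81999359 241.55445303]
280 [655.23530855  99.35534844 278.35561902]
320 [634.96504209 112.18848731 318.81359615]
340 [622.66517141 106.76982409 342.91180197]
```

Flap unchanged at 1.5. Approach and pinch.

>>> apply_moves --motion "-0.01 0.017 0.03 0;-0.01 0.017 0.032 0;0 0 0 0;0 0 0.035 0;0 0 0.035 0;0 0 0.034 0;0 0 0 0;0 0 0 0"

```text
time: 27.28
tool_pos: [675.4, -50.9, 358.6]
tcp_rot: [2.592, -0.059, 1.596]
contact_force: [0.3, -0.4, 0.3]
grip_width: 30.0
finger_force: 0.0
```

>>> apply_moves --motion "0 0 0 0;0 0 0 0;0 0 0 0;0 0 0 0" --fingers -1

```text
time: 27.78
tool_pos: [675.6, -50.9, 357.9]
tcp_rot: [2.592, -0.059, 1.595]
contact_force: [-1.3, 0.3, 3.9]
grip_width: 9.0
finger_force: 30.0
```

```bash
python3 g.py "p+bar(1.4)-bar(1.5)" "p+bar(1.2)-bar(1.4)" "p+bar(1.)-bar(1.2)"
```

```text
27.775 [675.6 -50.9 357.9] axes [[-0.025, 0.998, 0.059], [0.853, -0.01, 0.521], [0.521, 0.063, -0.851]] j [-0.29  0.27  1.39  0.25  0.98 -0.38]
p+bar(1.4)-bar(1.5) [658. -51. 355.] tool shift mm [ -0.1 -16.6  -6.3] 18.0
p+bar(1.2)-bar(1.4) [625. -52. 343.] tool shift mm [ -0.5 -34.6  -7.4] 35.0
p+bar(1.)-bar(1.2) [594. -52. 325.] tool shift mm [ -0.9 -35.4  -0.4] 35.0
```

>>> apply_moves --motion "0 -0.0165 -0.006 0;0 -0.017 -0.0045 0;0 -0.0175 -0.003 0;0 -0.0175 -0.001 0;-0.001 -0.0175 0.001 0;0 0 0 0"

```text
time: 28.52
tool_pos: [594.0, -52.0, 323.5]
tcp_rot: [2.595, -0.059, 1.595]
contact_force: [-3.6, -1.4, 2.8]
grip_width: 8.9
finger_force: 30.1
```

```bash
python3 g.py "bar(1.)+11*A[:,2]" "p+bar(.8)-bar(1.)" "p+bar(.6)-bar(.8)" "p+bar(.4)-bar(.6)"
```

```text
28.525 [594.  -52.  323.5] axes [[-0.024, 0.998, 0.059], [0.855, -0.01, 0.519], [0.519, 0.063, -0.853]] j [-0.34  0.14  1.66  0.31  0.87 -0.49]
bar(1.)+11*A[:,2] [595. -55. 325.] tool shift mm [-3.1  1.7 -1. ] 4.0
p+bar(.8)-bar(1.) [569. -56. 301.] tool shift mm [ -1.3 -34.8   6.7] 35.0
p+bar(.6)-bar(.8) [548. -56. 273.] tool shift mm [ -1.6 -32.7  13.5] 35.0
p+bar(.4)-bar(.6) [533. -56. 240.] tool shift mm [ -1.8 -29.4  19.7] 35.0
```

>>> apply_moves --motion "-0.001 -0.0165 0.002 0;-0.001 -0.017 0.004 0;-0.001 -0.0165 0.006 0;-0.001 -0.016 0.0075 0;-0.001 -0.015 0.009 0;-0.001 -0.0145 0.0105 0;0 0 0 0"

```text
time: 29.4
tool_pos: [533.3, -53.4, 238.9]
tcp_rot: [2.596, -0.062, 1.596]
contact_force: [1.3, 3.4, -1.1]
grip_width: 9.2
finger_force: 30.1
```

```bash
python3 g.py "bar(.4)+11*A[:,2]" "p+bar(.2)-bar(.4)" "p+bar(.03)-bar(.2)"
```

```text
29.4 [533.3 -53.4 238.9] axes [[-0.025, 0.998, 0.062], [0.855, -0.011, 0.518], [0.517, 0.066, -0.853]] j [-0.4   0.1   1.94  0.45  0.66 -0.71]
bar(.4)+11*A[:,2] [533. -56. 240.] tool shift mm [-2.8  0.6 -1.7] 3.0
p+bar(.2)-bar(.4) [525. -56. 206.] tool shift mm [ -2.1 -24.8  25.2] 35.0
p+bar(.03)-bar(.2) [523. -56. 176.] tool shift mm [ -1.9 -16.8  24.9] 30.0
```

>>> apply_moves --motion "-0.001 -0.013 0.012 0;-0.001 -0.012 0.013 0;-0.001 -0.009 0.012 0;-0.001 -0.008 0.013 0;0 0 0 0;0 0 0 0"

```text
time: 30.15
tool_pos: [524.1, -53.8, 175.3]
tcp_rot: [2.595, -0.061, 1.597]
contact_force: [2.6, 5.5, -1.9]
grip_width: 9.0
finger_force: 30.0
```

>>> apply_moves --motion "0 0 0 0;0 0 0 0;0 0 0 0;0 0 -0.03 0;0 0 -0.05 0;0 0 -0.05 0;0 0 0 0;0 0 0 0" --fingers -0.2

```text
time: 31.15
tool_pos: [456.4, -63.1, 286.1]
tcp_rot: [2.594, -0.06, 1.595]
contact_force: [0.2, -0.2, -0.1]
grip_width: 36.7
finger_force: 0.0
```

>>> apply_moves --motion "0 0 -0.03 0;0 -0.03 -0.03 0;0 0 0 0;0 0 0 0;0 0 0 0;0 0 0 0;0 0 0 0;0 0 0 0"

```text
time: 32.15
tool_pos: [399.8, -66.4, 321.9]
tcp_rot: [2.594, -0.06, 1.596]
contact_force: [0.1, 0.2, -0.3]
grip_width: 36.8
finger_force: 0.0
```

```bash
python3 g.py; python3 - <<'E'
from plant import bot
from h import *
import cv2
c=bot.capture("top");P=cloud(c);x,y,z=np.moveaxis(P,-1,0)
m=(abs(x-610)<45)&(abs(y+55)<205)&(z>120)&(z<215);m&=~((abs(y+55)<80))
q=P[m];A=np.linalg.lstsq(np.c_[q[:,:2],np.ones(len(q))],q[:,2],rcond=None)[0];print(len(q),A)
m=(np.hypot(x-520,y-337)<35)&(z>60)&(z<130);print("bottle",m.sum(),P[m].max(0) if m.any() else 0)
for t in("jug","cup","lids"):
    d=bot.cut_out(c,t)[0];print(t,d["point"])
cv2.imwrite("pics/t5.png",c["img"][90:290,60:460])
E
```

```text
32.15 [399.8 -66.4 321.9] axes [[-0.025, 0.998, 0.06], [0.854, -0.01, 0.52], [0.519, 0.064, -0.852]] j [-0.66 -0.25  2.02  0.45  1.01 -0.85]
2686 [ 3.94371072e-01  7.48299748e-03 -7.58148845e+01]
bottle 288 [549.02628227 357.79608626 113.59772785]
jug [415.3, 201.5]
cup [154.6, 154.7]
lids [118.8, 154.6]
```

View pics/t5.png

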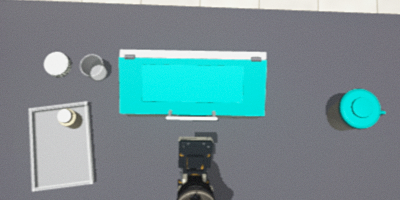

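Flap shut (slope 0.394 vs 0.397 initially), bottle at (67,117) upright in the tray, jug, cup and lids in place.

```bash
python3 -c "
from plant import bot
print(bot.close_job())"
```

```text
the job is handed in; nothing more can be done
None
```

The bottle was in the second well from the right. It now stands upright in the tray, set down before I let go. The flap is shut, the jug, cup and lids are untouched, and the job was handed in at about 32 s; no verdict came back.

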